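# File the bur case back into its packed rack

### The arm

A 7-joint arm with a two-finger parallel gripper is mounted at the origin on the work surface. World frame = base frame: x ahead of the robot, y to its left, z up, the work surface at z = 0. Lengths are in m, angles in rad, forces in N, time in s.
With the tool pointing down it reaches from about 0.425 to 0.875 m from the base axis. Payload 4.7 kg.
Tool frame: the origin (TCP) lies at the very end of the fingers, on their centre line; the grasp point (between the pads) lies 19 mm behind it (r.hold_point_z is the distance from the TCP to the grasp point, in m); z points along the fingers, y is the line along which they close (so a half turn about z gives the same grasp; the last joint's range is limited). The gripper opens to 87 mm and grips with 3 to 60 N. Pads are 19 mm wide; open, the fingers measure 117 mm over their backs; the gripper's body (75 mm by 190 mm) begins 51 mm behind the grasp point.
Start: joints at [1.324, 0.321, -0.07, 1.45, 0.023, 1.371, -0.057], TCP at [0.168, -0.628, 0.201] pointing down, gripper open.
Joint ranges: [-2.86, 2.86], [-0.3, 2.09], [-1.38, 1.24], [0.06, 2.45], [-1.56, 4.7], [0.09, 2.05], [-2.69, 2.69]. Speed limits (rad/s): [2.57, 2.57, 3.14, 3.14, 3.14, 3.14, 3.14].

### API

Orientations are given as a unit quaternion [x, y, z, w].
In Python, from rig import sensors, snapshot, r, nets gives the robot as it stands.
- The arm moves only by the tool drive_tool, never from a script. Its argument "increments" is a list of rows, each a list of 3 entries, a list of its own where there are three numbers: the shift along the tool's x, y, z in mm, then the turn, a rotation vector about the tool's x, y, z in degrees, then the finger opening in mm, from 0 to 87. A call has 1 to 12 rows; each row is the pose to reach, as a shift and turn from the pose commanded when the call began, along the tool's axes at that moment; what a row does not reach only later rows make up. A row lasts 1/10 s, in which the tool goes at most 50 mm and 8.59 degrees, less where a joint would pass 70% of its speed; a pose out of reach is approached as far as the arm can. A call with a gripper value outside its range is refused whole. The fingers move at their own pace and stop on an object; "force" is the grip in N (left out, the last holds). Time passes only in rows, so rows that repeat a pose let the fingers close. It gives the time, the measured TCP pose, the force, the opening and the grip force at its end, in the units of the state.
- sensors.sense(): the state, without advancing time (a new reading comes with each control period).
- snapshot(name): name is "scene" or "top" or "wrist"; returns a dict with "img" (400x640x3 uint8, red, green, blue), "mtx" (3x3 intrinsics, pixels), "rvec" (rotation vector, rad) and "tvec" (3), from world to camera coordinates, as OpenCV has them. Camera axes: x right, y down, z forward; pixel columns grow to the right and rows downward; lengths in m; the calibration is good to about 2 mm. A picture is of the moment at which its call begins. There is no depth.
- r.close_job(): hands the job in; it is judged then, once.
Trained networks look in a picture, given as the dict that the camera call returned (one of the last four; its "shot" number tells which), for a name from the list of things; names that differ only in an ending like _2 or _b are one class to them, and where a whole thing is asked for, a point or a joint stands for the part that bears it (a point fixed in the world has none). Each returns a list of dicts, best first, with "score" (0 to 1); they miss things now and then, are a little off and sometimes report something else, mostly with a low value. They report only what shows in the picture. A call takes as long as a camera call.
- nets.trace(thing, picture): "mask" (400x640 bool, what is visible of it) and "box" ([left, top, right, bottom] in pixels, round what is visible of it).
- nets.landmark_of(thing, picture): "centre" ([row, column] in pixels: a listed point, or the origin of a listed thing).
The state is a dict: "time_s": time; "joints": joint angles; "joint_vel": joint speeds; "joint_efforts": joint torques, N m; "tool_pos": TCP position; "tcp_rot": TCP orientation; "contact_force": force on the tool from outside, world axes, zero at the start; "moment": the same for the moment, N m; "grip_width": finger opening in m; "gripper_force": force on a finger pad.
Only numpy, scipy, OpenCV 4.12 (cv2) and the standard library are available. Lean on these libraries where they do the work, as an engineer would, in place of code of your own. Each camera call takes 0.05 s, during which the arm holds its last target. There are 200 camera calls.

### The job

Put the yellow bur case back into the spring-loaded rack on the jeweller's bench, standing directly beside the red case on the side towards the spring pusher, so that it sits between the red case and the case that now touches it. Pick the case up, ease its bevelled nose in from the open front so that the neighbours are nudged apart and stay standing, and push it fully home against the back stop so that it is flush with the row, then let go. The cases are brittle: never force one hard against another or against the rack, and leave the other things on the bench where they are.

Things in the scene. Friction and masses are not known exactly. Their poses are not given: they have to be found in the camera images.
- case_yellow: Yellow bur case to be filed, standing on the bench: rigid plastic, 100 mm long (its x), 20 thick (y), 70 tall (z), about 0.12 kg, same at both ends. Over the last 15 mm at each end both sides are bevelled straight from 20 mm thick to a 9.8 mm wide flat nose, over the full height. Friction 0.25 on cases and rack. Origin: centre of the underside.
- case_red: Red case, same shape and size as the yellow one, standing in the row; its place differs, but it always has a case on either side. All the cases are brittle: wedging one in takes about 5 to 10 N when it is free to slide along the bevels, over 15 N on a neighbour is too much. Origin: centre of the underside.
- case_grey: Grey case, same shape, first in the row, beside the fixed side wall. Origin: centre of the underside.
- case_blue: Blue case, same shape, in the row. Origin: centre of the underside.
- case_green: Green case, same shape, in the row. Origin: centre of the underside.
- case_black: Black case, same shape, last in the row, against the pusher. Origin: centre of the underside.
- rack: Blue steel rack screwed to the bench. x: from the open front to the back stop; y: along the row to the fixed side wall; z up. Origin: on the bench under the back stop's inner face, so a case that is home has its centre at x = -50 mm and its front nose at x = -100 mm. Its floor plate is 3 mm thick and starts at x = -145 mm: a 45 mm landing before the row.
- pusher (a joint): Travel (m) of the spring pusher, a steel plate that presses the row towards the fixed wall: near 0 with five cases, about 0.02 with six, hard stop at 0.027. Pushing it back takes about 2 N at 0 and 3.5 N at 0.02.
- pusher_face (a point): Centre of the pusher plate's face that touches the last case, 38 mm above the bench; the plate is 80 mm long and 55 mm high.
- bench_block: Loose steel bench block, 64 x 64 x 20 mm. Origin: centre of the underside.
- ring_punch: Loose upright steel punch with a round foot 48 mm across, ball, and wooden handle, 168 mm tall. Origin: centre of the underside.
- hammer: Loose hammer lying on the bench, 210 mm long. Origin: under the middle of its handle.
- flux_jar: Loose amber jar, 56 mm across, 55 mm tall. Origin: centre of the underside.
- side_wall (a point): Inner face, top edge, of the fixed side wall (rack y = +75 mm), 60 mm high. The five cases stand packed from here to the pusher, about 1 mm of play in all; they can give way only towards the pusher (-y). So a case pushed in must itself shift 10 mm that way while its bevel runs along the bevel of the neighbour on the wall side. The other wall at y = -65 mm carries the pusher.
- back_stop: The rack's back stop, an upright blue plate across the back of the row, top 50 mm above the bench. Origin: at the foot of its inner face (rack x = 0), on the floor plate, at the middle of its length (rack y = +5 mm).

How it is judged:
On the way, in this order (a step that is already met when the one before it is completed fails the run):
1. the yellow case is lifted clear of the bench (height (world z) of case_yellow above 0.015 m), for 0.1 s.
2. its nose is wedged at least 20 mm deep into the row right beside the red case, upright (x of case_yellow in the frame of rack above -0.13 m and y of case_yellow in the frame of case_red between -0.026 and -0.012 m and height (world z) of case_yellow below 0.012 m and angle between case_yellow's own z axis and vertical below 0.12 rad), for 0.2 s.
At the end, for the whole second after the job is handed in: The yellow case stands upright in the row right beside the red one on the pusher side, its centre 18 to 23.5 mm from the red one's, square to the rack, within 1.5 mm of fully home at the back stop and at rest; the pusher has given way; the five others still stand upright, home within 3.5 mm (x of case_yellow in the frame of rack between -0.0515 and -0.0485 m and height (world z) of each of case_yellow, case_grey, case_red, case_blue, case_green, case_black below 0.006 m and angle between each of case_yellow, case_grey, case_red, case_blue, case_green, case_black's own z axis and vertical below 0.05 rad and angle between the y axis of case_yellow and the y axis of rack, either way round below 0.05 rad and y of case_yellow in the frame of case_red between -0.0235 and -0.018 m and value of joint pusher above 0.016 m and linear speed of case_yellow below 0.01 m/s and x of case_grey in the frame of rack between -0.0535 and -0.0465 m and x of case_red in the frame of rack between -0.0535 and -0.0465 m and x of case_blue in the frame of rack between -0.0535 and -0.0465 m and x of case_green in the frame of rack between -0.0535 and -0.0465 m and x of case_black in the frame of rack between -0.0535 and -0.0465 m); the robot touches nothing.
It fails at once if a case of the row is toppled (leans more than 0.2 rad) (angle between any of case_grey, case_red, case_blue, case_green, case_black's own z axis and vertical above 0.2 rad).
It fails at once if the yellow case is pressed against a case of the row with more than 15 N (contact force between case_yellow and case_grey above 15 N or contact force between case_yellow and case_red above 15 N or contact force between case_yellow and case_blue above 15 N or contact force between case_yellow and case_green above 15 N or contact force between case_yellow and case_black above 15 N).
It fails at once if the yellow case is pressed against the back stop with more than 20 N, or against any part of the rack with more than 30 N (contact force between case_yellow and back_stop above 20 N or contact force between case_yellow and rack above 30 N).
It fails at once if the robot presses a case of the row with more than 20 N (contact force between any of the arm, the fingers and case_grey above 20 N or contact force between any of the arm, the fingers and case_red above 20 N or contact force between any of the arm, the fingers and case_blue above 20 N or contact force between any of the arm, the fingers and case_green above 20 N or contact force between any of the arm, the fingers and case_black above 20 N).
It fails at once if another thing on the bench is moved more than 30 mm (distance of any of bench_block, ring_punch, hammer, flux_jar from where it was at the start of the episode above 0.03 m).
It also fails if it takes over 72 s, if anything falls off the work surface, if the arm or the gripper's body presses on something with over 40 N, if the wrist force passes 120 N, or if a joint passes its speed limit or range.

## Working session

There is one attempt and no reset: what is moved stays moved. The work goes in short steps, Python scripts to look and compute and a tool call to move; the robot and the scene stay as the last step left them, time stands still between calls to the robot, and variables do not carry over. Pictures are saved under pics/ and viewed, at most 10 in all, crops included, and the job is handed in when it is done.

Besides the shell and the picture viewer there is one more tool, called after "Emit:" as name(argument=value, ...) on one line, values as JSON. drive_tool: Moves the arm, as the interface text tells. Its arguments: {"type":"object","properties":{"increments":{"type":"array"},"force":{"type":"number"}},"required":["increments"]}

```bash
mkdir -p pics; ls; cat > h.py <<'E'
import numpy as np, cv2
from rig import sensors, snapshot, r, nets
def cam(p):
    R=cv2.Rodrigues(np.array(p["rvec"],float))[0]; return np.array(p["mtx"]),R,np.array(p["tvec"],float).ravel()
def ray(p,rc,z):
    K,R,t=cam(p); d=R.T@np.linalg.solve(K,[rc[1],rc[0],1.]); c=-R.T@t
    return c+d*(z-c[2])/d[2]
def proj(p,X):
    K,R,t=cam(p); q=(R@np.atleast_2d(X).T).T+t; q=q@K.T; return q[:,:2]/q[:,2:]
def save(n,img): cv2.imwrite("pics/"+n+".png",cv2.cvtColor(img,cv2.COLOR_RGB2BGR))
E
python3 - <<'E'
from h import *
for n in("top","scene"):
    p=snapshot(n); save(n,p["img"]); K,R,t=cam(p); print(n,K[0,0],-R.T@t)
    for th,z in dict(case_yellow=0,case_red=.003,case_grey=.003,case_blue=.003,case_green=.003,case_black=.003,rack=0,pusher_face=.038,side_wall=.06,back_stop=.003,bench_block=0,ring_punch=0,hammer=0,flux_jar=0).items():
        l=nets.landmark_of(th,p)[:2]
        print(th,[(round(a["score"],2),np.round(a["centre"]),np.round(ray(p,a["centre"],z),3)) for a in l])
print(sensors.sense())
E
```

```text
pics
top 425.0484492803411 [ 0.53487015 -0.03476412  1.38248017]
case_yellow [(0.65, array([226., 400.]), array([ 0.502, -0.343,  0.   ]))]
case_red [(0.63, array([184., 271.]), array([0.632, 0.079, 0.003]))]
case_grey [(0.64, array([182., 266.]), array([0.635, 0.095, 0.003]))]
case_blue [(0.63, array([180., 280.]), array([0.644, 0.048, 0.003]))]
case_green [(0.71, array([180., 282.]), array([0.645, 0.043, 0.003])), (0.64, array([200., 445.]), array([ 0.59 , -0.49 ,  0.003]))]
case_black [(0.57, array([179., 291.]), array([0.647, 0.014, 0.003]))]
rack [(0.67, array([160., 284.]), array([0.709, 0.038, 0.   ]))]
pusher_face [(0.64, array([180., 296.]), array([ 0.643, -0.003,  0.038]))]
side_wall [(0.72, array([181., 262.]), array([0.635, 0.1  , 0.06 ]))]
back_stop [(0.66, array([165., 283.]), array([0.694, 0.041, 0.003])), (0.45, array([182., 264.]), array([0.636, 0.101, 0.003]))]
bench_block [(0.67, array([224., 182.]), array([0.495, 0.362, 0.   ]))]
ring_punch [(0.71, array([181., 283.]), array([0.641, 0.04 , 0.   ])), (0.5, array([182., 195.]), array([0.632, 0.325, 0.   ]))]
hammer 
[... 1451 characters left out ...]
ay([ 1.32409984,  0.32097209, -0.0701146 ,  1.45049273,  0.02260001,
        1.37081298, -0.0569166 ]), 'joint_vel': array([ 0.00087079,  0.00068353,  0.00089833, -0.00020456, -0.00136261,
        0.00091264, -0.00029082]), 'joint_efforts': array([ 9.61386763e-05, -4.91090012e+01, -4.02961560e-01, -3.12768424e+01,
       -6.36142585e-02,  3.36413027e-02,  2.89822481e-05]), 'tool_pos': array([ 0.16759169, -0.62804501,  0.20080844]), 'tcp_rot': array([ 9.91509140e-01,  1.30037004e-01, -1.32218443e-05,  5.34498990e-05]), 'contact_force': array([0.54769363, 0.3168717 , 0.69084688]), 'moment': array([-0.03300507,  0.02112099,  0.0175688 ]), 'gripper_force': 0.0, 'grip_width': 0.08671089487679227}
```

```bash
python3 - <<'E'
import cv2,numpy as np
a=cv2.imread("pics/top.png");b=cv2.imread("pics/scene.png")
c=cv2.resize(a[120:270,230:430],(800,600),interpolation=cv2.INTER_CUBIC)
d=cv2.resize(b[120:300,200:440],(800,600),interpolation=cv2.INTER_CUBIC)
cv2.imwrite("pics/c1.png",c);cv2.imwrite("pics/c2.png",d)
E
```

```text
(no output)
```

View pics/c1.png

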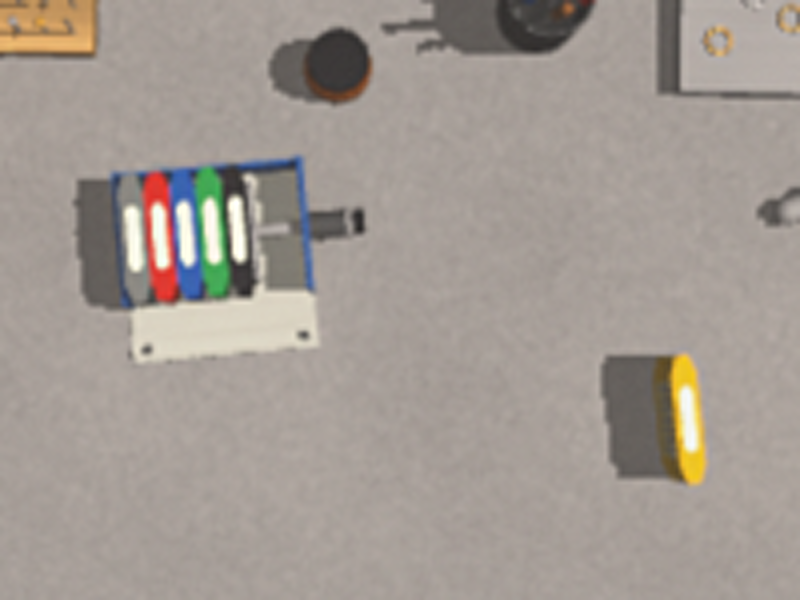

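View pics/c2.png

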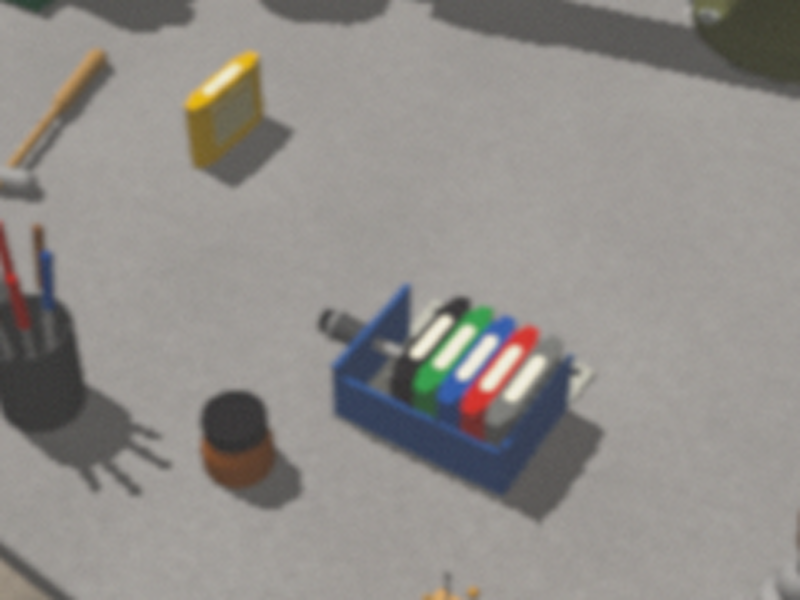

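c1 (4x crop of the top view) shows the row from the wall outward: grey, red, blue, green, black, with white top labels near crop (133..237, 240). The yellow case stands at about crop (688,420). c2 confirms all cases are upright. I'll use the labels to get positions.

```bash
cat >> h.py <<'E'
def labels(p,zs,area=(8,4000),thr=185,roi=None):
    im=cv2.resize(p["img"],None,fx=4,fy=4,interpolation=cv2.INTER_CUBIC); mn=im.min(2)
    m=(mn>thr).astype(np.uint8)
    n,l,s,c=cv2.connectedComponentsWithStats(m)
    out=[]
    for i in range(1,n):
        if not(area[0]*16<s[i,4]<area[1]*16):continue
        q=np.argwhere(l==i)[:, ::-1]; 
        P=(q+.5)/4-.5
        if roi and not(roi[0]<P[:,0].mean()<roi[2] and roi[1]<P[:,1].mean()<roi[3]):continue
        W=np.array([ray(p,(v,u),zs) for u,v in P[::3]]); W=W[:,:2]
        mu=W.mean(0); w,V=np.linalg.eigh(np.cov((W-mu).T)); d=V[:,1]*np.sign(V[0,1] or 1)
        out.append((P.mean(0).round(1),mu.round(4),round(np.degrees(np.arctan2(d[1],d[0])),1),np.sqrt(12*w).round(4)))
    return out
E
python3 - <<'E'
from h import *
p=snapshot("top")
for z,roi in((.073,(255,155,300,200)),(.07,(390,200,415,250))):
    for o in labels(p,z,thr=180,roi=roi):print(o)
q=snapshot("scene")
for z,roi in((.073,(310,200,375,260)),(.07,(250,130,285,160))):
    for o in labels(q,z,thr=180,roi=roi):print(o)
m=nets.trace("case_yellow",p)[0]; m2=nets.trace("case_yellow",q)[0];print(m["box"],m2["box"])
from scipy.optimize import minimize
def prism(x,y,a):
    s=np.array([[-.05,-.0049],[-.035,-.01],[.035,-.01],[.05,-.0049],[.05,.0049],[.035,.01],[-.035,.01],[-.05,.0049]])
    c,S=np.cos(a),np.sin(a); X=s@np.array([[c,S],[-S,c]])+[x,y]
    return np.vstack([np.c_[X,0*X[:,:1]],np.c_[X,0*X[:,:1]+.07]])
def cost(v):
    k=0
    for P,M in((p,m),(q,m2)):
        h=cv2.convexHull(proj(P,prism(*v)).astype(np.float32)); a=np.zeros((1600,2560),np.uint8)
        cv2.fillConvexPoly(a,np.round((h+.5)*4).astype(int),1)
        b=cv2.resize(M["mask"].astype(np.uint8),(2560,1600),interpolation=cv2.INTER_NEAREST)
        k+=1-(a&b).sum()/(a|b).sum()
    return k
s=minimize(cost,[.505,-.343,.1],method="Nelder-Mead",options=dict(initial_simplex=[[.505,-.343,.1],[.515,-.343,.1],[.505,-.335,.1],[.505,-.343,.2]],xatol=1e-4,fatol=1e-4,maxiter=80));print(s.x,s.fun,np.degrees(s.x[2]))
E
```

```text
(array([282.5, 177.4]), array([0.6468, 0.0379]), np.float64(7.5), array([0.0094, 0.0467]))
(array([288.9, 176.8]), array([0.6491, 0.0182]), np.float64(5.6), array([0.0087, 0.0473]))
(array([276. , 177.9]), array([0.6447, 0.0578]), np.float64(6.8), array([0.01  , 0.0474]))
(array([269.5, 178.6]), array([0.6424, 0.0778]), np.float64(6.0), array([0.0087, 0.0467]))
(array([263.1, 179.1]), array([0.6403, 0.0974]), np.float64(5.1), array([0.0108, 0.048 ]))
(array([401.7, 224.4]), array([ 0.5085, -0.3336]), np.float64(7.5), array([0.0089, 0.0472]))
(array([328.9, 220.7]), array([0.6509, 0.017 ]), np.float64(6.2), array([0.0082, 0.0438]))
(array([335.8, 223.6]), array([0.6484, 0.0368]), np.float64(6.3), array([0.0084, 0.0444]))
(array([342.7, 226.8]), array([0.6462, 0.0567]), np.float64(7.2), array([0.0099, 0.0463]))
(array([349.7, 230.1]), array([0.6444, 0.0768]), np.float64(6.5), array([0.0079, 0.0446]))
(array([357. , 233.1]), array([0.6416, 0.0965]), np.float64(6.6), array([0.0098, 0.0461]))
(array([266. , 143.4]), array([ 0.5101, -0.3362]), np.float64(7.0), array([0.0068, 0.0395]))Traceback (most recent call last):
  File "<stdin>", line 8, in <module>
IndexError: list index out of range
```

```bash
cat >> h.py <<'E'
from scipy.spatial.transform import Rotation as Ro
def go(x,y,z,yaw):
    "tool shift mm and turn deg to reach TCP pose pointing down"
    s=sensors.sense(); R0=Ro.from_quat(s["tcp_rot"]); a=np.radians(yaw)
    T=Ro.from_matrix(np.array([[np.cos(a),np.sin(a),0],[np.sin(a),-np.cos(a),0],[0,0,-1]]))
    d=R0.inv().apply(np.array([x,y,z])-s["tool_pos"])*1000
    print("shift",d.round(1),"turn",np.degrees((R0.inv()*T).as_rotvec()).round(2))
E
python3 - <<'E'
from h import *
go(.4842,-.3381,.15,7.2)
E
```

```text
shift [ 380.7 -198.5   50.8] turn [0.01 0.   7.75]
```

Emit:
drive_tool(increments=[[[381, -198, 51], [0, 0, 7.7], 60], [[381, -198, 51], [0, 0, 7.7], 60], [[381, -198, 51], [0, 0, 7.7], 60], [[381, -198, 51], [0, 0, 7.7], 60], [[381, -198, 51], [0, 0, 7.7], 60], [[381, -198, 51], [0, 0, 7.7], 60], [[381, -198, 51], [0, 0, 7.7], 60], [[381, -198, 51], [0, 0, 7.7], 60], [[381, -198, 51], [0, 0, 7.7], 60], [[381, -198, 51], [0, 0, 7.7], 60], [[381, -198, 51], [0, 0, 7.7], 60], [[381, -198, 51], [0, 0, 7.7], 60]], force=40)

```text
time_s: 2.85
tool_pos: [0.4835, -0.3402, 0.1498]
tcp_rot: [0.998, 0.062, -0.0, 0.0]
contact_force: [-0.3, -0.0, 0.1]
grip_width: 0.0601
gripper_force: 0.0
```

```bash
python3 - <<'E'
from h import *
s=sensors.sense();print(s["time_s"],s["tool_pos"],s["contact_force"]); go(.4842,-.3381,.15,7.2)
p=snapshot("wrist"); save("w1",p["img"]); K,R,t=cam(p); print(K[0,0],-R.T@t,R[2])
for o in labels(p,.07,thr=180,area=(50,40000)):print(o)
E
```

```text
2.85 [ 0.48345895 -0.34017762  0.14982508] [-0.31340607 -0.04900874  0.09016834]
shift [ 1.  -2.  -0.2] turn [ 0.05  0.04 -0.09]
352.5055064547168 [ 0.5607814  -0.3309258   0.33435409] [-0.28051093 -0.03575745 -0.95918456]
(array([313.6, 164.1]), array([ 0.5108, -0.3328]), np.float64(6.0), array([0.0094, 0.048 ]))
```

View pics/w1.png

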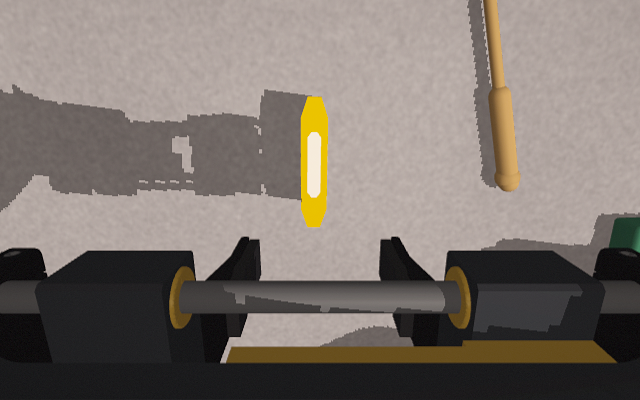

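w1 shows the yellow case at cols 301–328, rows 97–227, square to the tool. The open fingers sit either side of its column at the bottom of the frame, and the path down is clear.

```bash
python3 - <<'E'
from h import *
go(.4871,-.3356,.031,6.3)
E
```

```text
shift [  4.4  -4.4 118.9] turn [0.05 0.03 0.77]
```

Emit:
drive_tool(increments=[[[4.4, -4, 40], [0, 0, 0.8], 60], [[4.4, -4, 80], [0, 0, 0.8], 60], [[4.4, -4, 110], [0, 0, 0.8], 60], [[4.4, -4, 119], [0, 0, 0.8], 60], [[4.4, -4, 119], [0, 0, 0.8], 60], [[4.4, -4, 119], [0, 0, 0.8], 60]])

```text
time_s: 3.5
tool_pos: [0.4893, -0.3354, 0.0325]
tcp_rot: [0.998, 0.056, 0.001, 0.001]
contact_force: [0.8, -0.4, 0.4]
grip_width: 0.0598
gripper_force: 0.0
```

```bash
python3 - <<'E'
from h import *
go(.4871,-.3356,.031,6.3)
E
```

```text
shift [-2.2 -0.   1.5] turn [ 0.11 -0.11  0.07]
```

Emit:
drive_tool(increments=[[[-2, 0, 1.5], [0, 0, 0], 60], [[-2, 0, 1.5], [0, 0, 0], 10], [[-2, 0, 1.5], [0, 0, 0], 10], [[-2, 0, 1.5], [0, 0, 0], 10], [[-2, 0, 1.5], [0, 0, 0], 10], [[-2, 0, 1.5], [0, 0, 0], 10], [[-2, 0, 1.5], [0, 0, 0], 10], [[-2, 0, 1.5], [0, 0, 0], 10], [[-2, 0, 1.5], [0, 0, 0], 10]])

```text
time_s: 4.4
tool_pos: [0.4865, -0.3342, 0.0292]
tcp_rot: [0.998, 0.056, -0.0, 0.0]
contact_force: [0.6, 0.0, 0.1]
grip_width: 0.0194
gripper_force: 40.0
```

Emit:
drive_tool(increments=[[[0, 0, -15], [0, 0, 0], 10], [[0, 0, -35], [0, 0, 0], 10], [[0, 0, -45], [0, 0, 0], 10], [[0, 0, -45], [0, 0, 0], 10], [[0, 0, -45], [0, 0, 0], 10]])

```text
time_s: 4.9
tool_pos: [0.4863, -0.3342, 0.0743]
tcp_rot: [0.998, 0.056, -0.0, 0.0]
contact_force: [-0.1, -0.0, -1.5]
grip_width: 0.0197
gripper_force: 40.0
```

```bash
cat >> h.py <<'E'
def rel(o):
    s=sensors.sense(); R=Ro.from_quat(s["tcp_rot"]).as_matrix(); d=o[1]-s["tool_pos"][:2]
    print("in tool x,y mm",d@R[:2,0]*1000,d@R[:2,1]*1000,"dyaw",o[2]-np.degrees(np.arctan2(R[1,0],R[0,0])),"tool_pos",s["tool_pos"].round(4))
E
python3 - <<'E'
from h import *
s=sensors.sense();print(s["tool_pos"],s["contact_force"],s["gripper_force"])
p=snapshot("wrist")
for o in labels(p,.07+s["tool_pos"][2]-.0292,thr=180,area=(50,40000)):print(o);rel(o)
go(.5073,.0518,.0742,6.5)
E
```

```text
[ 0.48633369 -0.33419562  0.07427043] [-0.06872801 -0.04512921 -1.5196032 ] 39.96878921985626
(array([320. , 176.6]), array([ 0.5317, -0.3298]), np.float64(88.3), array([0.0051, 0.0084]))
in tool x,y mm 45.885760050425326 1.0374659510297166 dyaw 81.85513264222006 tool_pos [ 0.486  -0.3339  0.0737]
(array([424.6, 248.6]), array([ 0.5045, -0.3795]), np.float64(-83.6), array([0.0004, 0.0462]))
in tool x,y mm 13.278988018084 47.37026648456808 dyaw -90.04486735777994 tool_pos [ 0.486  -0.3339  0.0737]
shift [  64.5 -380.9   -0.4] turn [-0.03  0.05 -0.06]
```

Emit:
drive_tool(increments=[[[40, -381, 0], [0, 0, 0], 10], [[40, -381, 0], [0, 0, 0], 10], [[40, -381, 0], [0, 0, 0], 10], [[40, -381, 0], [0, 0, 0], 10], [[40, -381, 0], [0, 0, 0], 10], [[40, -381, 0], [0, 0, 0], 10], [[40, -381, 0], [0, 0, 0], 10], [[40, -381, 0], [0, 0, 0], 10], [[50, -381, 0], [0, 0, 0], 10], [[64, -381, 0], [0, 0, 0], 10], [[64, -381, 0], [0, 0, 0], 10], [[64, -381, 0], [0, 0, 0], 10]])

```text
time_s: 6.15
tool_pos: [0.5066, 0.0509, 0.0734]
tcp_rot: [0.998, 0.056, -0.001, -0.0]
contact_force: [-0.3, -0.2, -1.8]
grip_width: 0.0199
gripper_force: 40.0
```

```bash
python3 - <<'E'
from h import *
p=snapshot("wrist"); save("w2",p["img"])
for o in labels(p,.073,thr=180,area=(50,40000)):print(o);rel(o)
p=snapshot("top"); im=cv2.resize(p["img"][140:240,235:335],(600,600),interpolation=cv2.INTER_CUBIC);save("t2",im)
go(.5073,.0518,.0742,6.5)
E
```

```text
(array([249.4,   5.3]), array([0.6209, 0.0965]), np.float64(-84.3), array([0.0054, 0.0088]))
in tool x,y mm 118.86542944011467 -32.59531444209502 dyaw -90.68745467393504 tool_pos [0.5064 0.0509 0.0735]
(array([292.2,   5.3]), array([0.6232, 0.0764]), np.float64(-85.0), array([0.0054, 0.0086]))
in tool x,y mm 118.91499975973396 -12.364211258974786 dyaw -91.38745467393505 tool_pos [0.5064 0.0509 0.0735]
(array([335.1,   5.4]), array([0.6254, 0.0564]), np.float64(-83.6), array([0.0055, 0.0086]))
in tool x,y mm 118.87631616960896 7.756387583528472 dyaw -89.98745467393505 tool_pos [0.5064 0.0509 0.0735]
(array([377.9,   5.3]), array([0.6277, 0.0364]), np.float64(-83.6), array([0.0054, 0.0086]))
in tool x,y mm 118.93701159936602 27.888111534351346 dyaw -89.98745467393505 tool_pos [0.5064 0.0509 0.0735]
(array([420.7,   5.4]), array([0.6298, 0.0164]), np.float64(-84.5), array([0.0055, 0.0086]))
in tool x,y mm 118.79894898935906 47.997585268535005 dyaw -90.88745467393505 tool_pos [0.5064 0.0509 0.0735]
(array([381.4, 104.8]), array([0.5831, 0.0274]), np.float64(89.7), array([0.0313, 0.0942]))
in tool x,y mm 73.6127088196325 31.870444130570434 dyaw 83.31254532606496 tool_pos [0.5064 0.0509 0.0735]
(array([320.1, 176.9]), array([0.5426, 0.0542]), np.float64(87.4), array([0.0069, 0.011 ]))
in tool x,y mm 36.34573528433327 0.7311410054384483 dyaw 81.01254532606495 tool_pos [0.5064 0.0509 0.0735]
shift [ 1.  -0.8 -0.6] turn [ 0.01  0.09 -0.11]
```

View pics/w2.png

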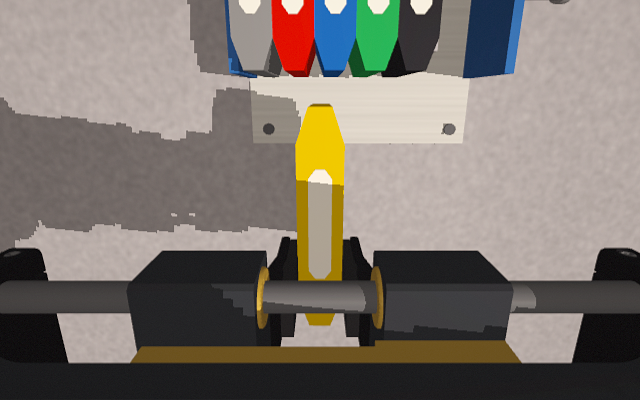

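w2 shows the held yellow case with its nose at px (320,104). The row sits ahead of it, with red's nose at about col 296 and blue's at about col 336, so the notch is about 3 mm to the wall side. I'll lower the case to floor height and shift it over.

Emit:
drive_tool(increments=[[[0, -3.3, 20], [0, 0, 0], 10], [[0, -3.3, 34], [0, 0, 0], 10], [[0, -3.3, 39], [0, 0, 0], 10], [[0, -3.3, 39], [0, 0, 0], 10], [[0, -3.3, 39], [0, 0, 0], 10]])

```text
time_s: 6.75
tool_pos: [0.5072, 0.0547, 0.0355]
tcp_rot: [0.998, 0.056, 0.0, 0.0]
contact_force: [0.6, 0.5, -0.6]
grip_width: 0.0197
gripper_force: 40.0
```

```bash
python3 - <<'E'
from h import *
s=sensors.sense();print(s["tool_pos"],s["contact_force"],s["moment"],s["time_s"])
p=snapshot("wrist")
for o in labels(p,.0735,thr=170,area=(50,40000)):print(o[0]);rel(o)
im=cv2.resize(p["img"][0:225,180:480],(800,600),interpolation=cv2.INTER_CUBIC);save("w3",im)
E
```

```text
[0.5072077  0.05473645 0.03553513] [ 0.60417546  0.54650398 -0.60873502] [ 0.02579739  0.01086657 -0.02767856] 6.75
[586.7  71. ]
in tool x,y mm 86.86112166615615 105.2012056613216 dyaw 12.166283643099602 tool_pos [0.5075 0.0548 0.0358]
[413.3 151.6]
in tool x,y mm 54.246437109335055 40.136848266308725 dyaw 59.766283643099605 tool_pos [0.5075 0.0548 0.0358]
[537.2  79. ]
in tool x,y mm 83.96560579495146 86.25744803303668 dyaw -69.13371635690041 tool_pos [0.5075 0.0548 0.0358]
[187.2 124.1]
in tool x,y mm 66.50238979258462 -53.37877400594144 dyaw -85.5337163569004 tool_pos [0.5075 0.0548 0.0358]
[150.7  89.3]
in tool x,y mm 80.05158823944221 -66.44281268284315 dyaw -63.6337163569004 tool_pos [0.5075 0.0548 0.0358]
[543.1  97.4]
in tool x,y mm 76.91413847044596 89.89018409785204 dyaw -20.433716356900398 tool_pos [0.5075 0.0548 0.0358]
[115.9  90.4]
in tool x,y mm 79.61052529126906 -80.38000953216437 dyaw -80.5337163569004 tool_pos [0.5075 0.0548 0.0358]
[521.  105.1]
in tool x,y mm 74.03450125116304 81.51476336534364 dyaw 57.6662836430996 tool_pos [0.5075 0.0548 0.0358]
[138.1 112.5]
i
[... 1106 characters left out ...]
8976311794022 -21.593502181576127 dyaw -28.1337163569004 tool_pos [0.5075 0.0548 0.0358]
[127.  266.3]
in tool x,y mm 2.563549126772675 -87.86051161318248 dyaw -84.5337163569004 tool_pos [0.5075 0.0548 0.0358]
[ 66.7 277.9]
in tool x,y mm -3.352839355660697 -116.60448905689506 dyaw -90.63371635690041 tool_pos [0.5075 0.0548 0.0358]
[317.  333.4]
in tool x,y mm -33.53533193588711 -0.6563236902018766 dyaw -95.33371635690041 tool_pos [0.5075 0.0548 0.0358]
[518.  343.7]
in tool x,y mm -39.56076522643628 98.29166284601133 dyaw 34.4662836430996 tool_pos [0.5075 0.0548 0.0358]
[535.1 331. ]
in tool x,y mm -32.217719470505365 105.45962017276541 dyaw -89.9337163569004 tool_pos [0.5075 0.0548 0.0358]
```

View pics/w3.png

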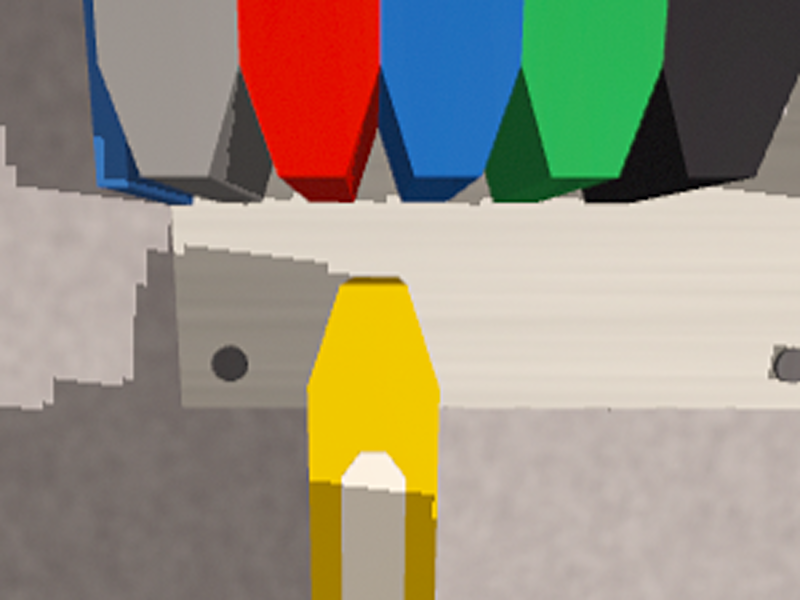

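w3 (crop of the wrist view) shows the yellow nose at crop (373,281), and the notch between red's corner (353,178) and blue's corner (415,178). It is about 1.6 mm off centre, so I'll compute the offsets.

```bash
python3 - <<'E'
from h import *
p=snapshot("wrist");s=sensors.sense();print(s["tool_pos"],s["contact_force"])
R=Ro.from_quat(s["tcp_rot"]).as_matrix()
f=lambda c,r:(180+c/2.667,r/2.667)
for n,(c,rr),z in(("yl",(340,284),.0755),("yr",(406,284),.0755),("redL",(278,178),.073),("redR",(353,178),.073),("bluL",(415,178),.073),("bluR",(481,178),.073)):
    u,v=f(c,rr); X=ray(p,(v,u),z)-s["tool_pos"]; print(n,(X@R*1000).round(1))
E
```

```text
[0.50761821 0.05481704 0.03591844] [-0.30831169  0.11473859 -1.02220637]
yl [ 73.7  -4.3 -39.5]
yr [ 73.7   5.6 -39.5]
redL [ 88.7 -13.3 -37. ]
redR [ 88.7  -2.3 -37. ]
bluL [ 88.7   6.8 -37. ]
bluR [ 88.7  16.6 -37. ]
```

Emit:
drive_tool(increments=[[[4, 6, 1], [0, 0, -5], 10], [[9, 11, 1.5], [0, 0, -10], 10], [[10, 12, 1.5], [0, 0, -10], 10], [[10, 12, 1.5], [0, 0, -10], 10], [[10, 12, 1.5], [0, 0, -10], 10]])

```text
time_s: 7.35
tool_pos: [0.5182, 0.0443, 0.0339]
tcp_rot: [0.99, 0.142, 0.0, 0.0]
contact_force: [-0.9, -0.0, -1.8]
grip_width: 0.0196
gripper_force: 40.0
```

```bash
python3 - <<'E'
from h import *
p=snapshot("wrist");s=sensors.sense();print(s["tool_pos"],s["contact_force"],s["time_s"])
im=cv2.resize(p["img"][0:150,220:420],(800,600),interpolation=cv2.INTER_CUBIC);save("w4",im)
E
```

```text
[0.51811478 0.04435941 0.03388012] [-0.56755993  0.79571459 -1.20179331] 7.4
```

View pics/w4.png

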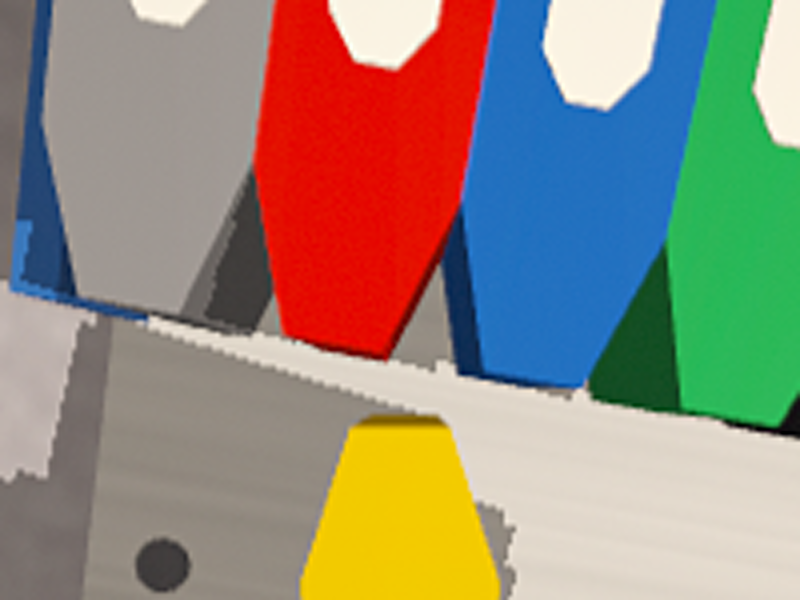

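w4 shows the yellow right nose corner at (448,427), blue's corner at (483,373) and red's corner at (385,357). That puts the leading corner 5.8 mm short of the notch and 2.5 mm to the wall side of blue's corner, so I'll ease it in by about 1 mm.

Emit:
drive_tool(increments=[[[2.5, 0.4, 0], [0, 0, 0], 10], [[5, 0.9, 0], [0, 0, 0], 10], [[6.2, 1.1, 0], [0, 0, 0], 10], [[6.7, 1.2, 0], [0, 0, 0], 10], [[6.7, 1.2, 0], [0, 0, 0], 10], [[6.7, 1.2, 0], [0, 0, 0], 10]])

```text
time_s: 8.0
tool_pos: [0.5249, 0.0448, 0.0336]
tcp_rot: [0.99, 0.143, -0.0, 0.0]
contact_force: [-0.3, 0.6, -1.0]
grip_width: 0.0198
gripper_force: 40.0
```

```bash
python3 - <<'E'
from h import *
p=snapshot("wrist");s=sensors.sense();print(s["tool_pos"],s["contact_force"],s["time_s"])
im=cv2.resize(p["img"][0:150,220:420],(800,600),interpolation=cv2.INTER_CUBIC);save("w5",im)
E
```

```text
[0.52491788 0.04479758 0.0336654 ] [-0.21064922 -0.33094848 -1.91665328] 8.05
```

View pics/w5.png

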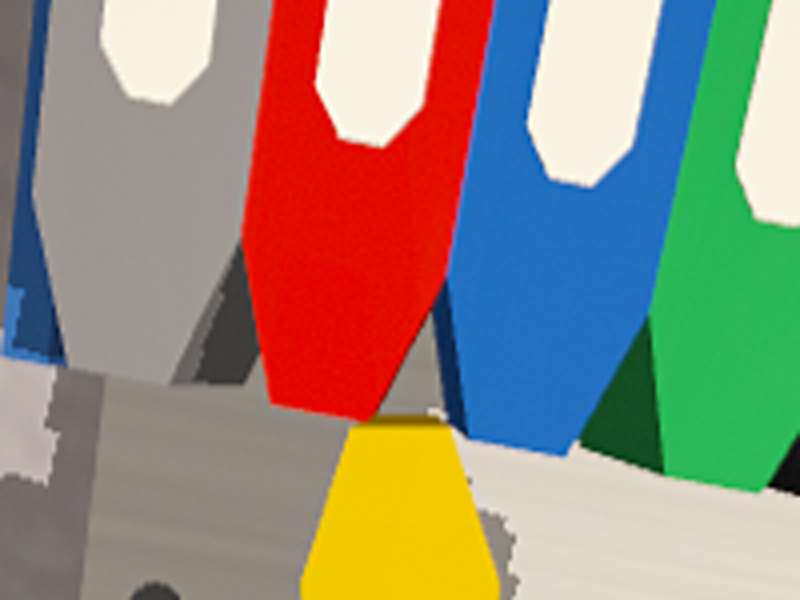

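w5 shows the leading corner about 0.65 mm past the front line, about 2 mm from blue's flank and clear of red. I'll push sideways to open the gap.

Emit:
drive_tool(increments=[[[0.1, 1, 0], [0, 0, 0], 10], [[0, 2, 0], [0, 0, 0], 10], [[-0.1, 2.7, 0], [0, 0, 0], 10], [[-0.2, 3.4, 0], [0, 0, 0], 10], [[-0.3, 4.1, 0], [0, 0, 0], 10], [[-0.4, 4.8, 0], [0, 0, 0], 10], [[-0.5, 5.5, 0], [0, 0, 0], 10], [[-0.5, 5.5, 0], [0, 0, 0], 10]])

```text
time_s: 8.85
tool_pos: [0.5256, 0.0393, 0.0336]
tcp_rot: [0.99, 0.143, -0.0, -0.0]
contact_force: [-2.7, 2.6, -1.4]
grip_width: 0.0197
gripper_force: 40.0
```

```bash
python3 - <<'E'
from h import *
p=snapshot("wrist");s=sensors.sense();print(s["tool_pos"],s["contact_force"],s["moment"],s["time_s"])
im=cv2.resize(p["img"][0:150,220:420],(800,600),interpolation=cv2.INTER_CUBIC);save("w6",im)
E
```

```text
[0.52568983 0.03939499 0.03357117] [-2.61254403  3.24656955 -1.7335263 ] [0.66598355 0.62578361 0.21479518] 8.9
```

View pics/w6.png

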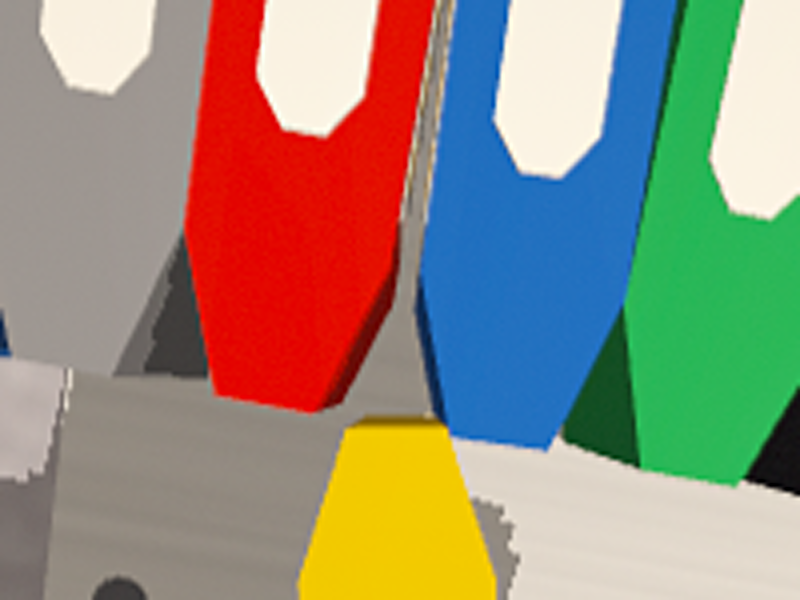

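w6 shows blue nudged about 3 mm away from red, all cases upright. The yellow left nose corner (346,427) is clear of red's corner (320,411). Next I straighten while advancing.

Emit:
drive_tool(increments=[[[0.5, -1.5, 0], [0, 0, 1.25], 10], [[1.1, -3, 0], [0, 0, 2.5], 10], [[1.8, -4.5, 0], [0, 0, 3.75], 10], [[2.4, -6, 0], [0, 0, 5], 10], [[3.1, -7.5, 0], [0, 0, 6.25], 10], [[3.8, -9, 0], [0, 0, 7.5], 10], [[4.5, -10.5, 0], [0, 0, 8.75], 10], [[5.3, -12, 0], [0, 0, 10], 10], [[5.3, -12, 0], [0, 0, 10], 10]])

```text
time_s: 9.8
tool_pos: [0.528, 0.0526, 0.0338]
tcp_rot: [0.998, 0.056, 0.0, 0.0]
contact_force: [-1.8, 2.9, -1.3]
grip_width: 0.0198
gripper_force: 40.0
```

```bash
python3 - <<'E'
from h import *
p=snapshot("wrist");s=sensors.sense();print(s["tool_pos"],s["contact_force"],s["moment"],s["time_s"])
im=cv2.resize(p["img"][0:150,220:420],(800,600),interpolation=cv2.INTER_CUBIC);save("w7",im)
E
```

```text
[0.52802599 0.05251303 0.03378116] [-1.82182099  2.74337205 -1.18988444] [0.7333217  0.5066861  0.21862539] 9.85
```

View pics/w7.png

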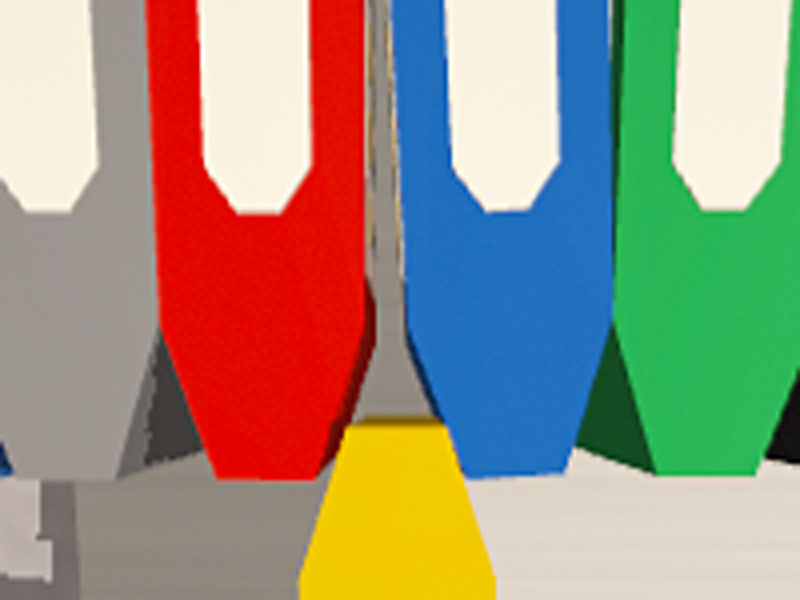

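w7 shows the nose 5 mm deep between red and blue, with about 1 mm of margin to red's bevel. Blue is riding yellow's bevel at about 3 N. I'll continue along the bevel.

Emit:
drive_tool(increments=[[[1.5, 0.6, 0], [0, 0, 0], 10], [[3, 1.1, 0], [0, 0, 0], 10], [[4.5, 1.7, 0], [0, 0, 0], 10], [[6, 2.2, 0], [0, 0, 0], 10], [[7.5, 2.7, 0], [0, 0, 0], 10], [[9, 3.2, 0], [0, 0, 0], 10], [[10.5, 3.7, 0], [0, 0, 0], 10], [[12, 4.2, 0], [0, 0, 0], 10], [[12, 4.2, 0], [0, 0, 0], 10]])

```text
time_s: 10.75
tool_pos: [0.5408, 0.0496, 0.0338]
tcp_rot: [0.998, 0.056, 0.0, -0.0]
contact_force: [-0.8, 3.3, -2.3]
grip_width: 0.0195
gripper_force: 40.0
```

```bash
python3 - <<'E'
from h import *
p=snapshot("wrist");s=sensors.sense();print(s["tool_pos"],s["contact_force"],s["moment"],s["time_s"])
im=cv2.resize(p["img"][0:150,220:420],(800,600),interpolation=cv2.INTER_CUBIC);save("w8",im)
E
```

```text
[0.54080225 0.04958406 0.03385791] [-1.57452591  3.59966656 -2.27253966] [0.86826859 0.44631876 0.23463495] 10.8
```

View pics/w8.png

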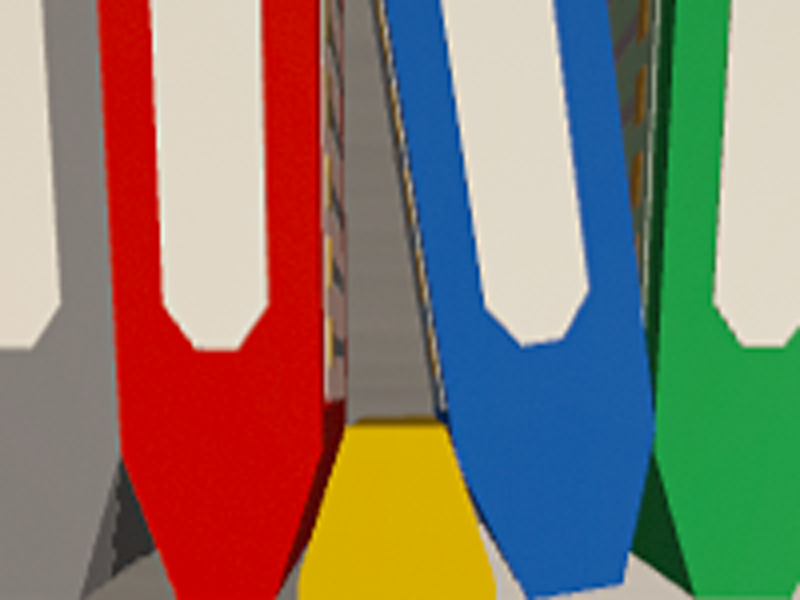

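w8 shows the nose about 17 mm deep, with blue yawed a few degrees as it is wedged aside. Red is untouched and the force is about 4 N. I'll keep going.

Emit:
drive_tool(increments=[[[1.5, 0.6, 0], [0, 0, 0], 10], [[3, 1.1, 0], [0, 0, 0], 10], [[4.5, 1.7, 0], [0, 0, 0], 10], [[6, 2.2, 0], [0, 0, 0], 10], [[7.5, 2.7, 0], [0, 0, 0], 10], [[9, 3.2, 0], [0, 0, 0], 10], [[10.5, 3.8, 0], [0, 0, 0], 10], [[12, 4.4, 0], [0, 0, 0], 10], [[13.5, 4.9, 0], [0, 0, 0], 10], [[15, 5.4, 0], [0, 0, 0], 10], [[15, 5.4, 0], [0, 0, 0], 10]])

```text
time_s: 11.9
tool_pos: [0.5561, 0.0459, 0.0338]
tcp_rot: [0.998, 0.056, 0.0, -0.0]
contact_force: [-1.8, 3.2, -1.1]
grip_width: 0.02
gripper_force: 40.0
```

```bash
python3 - <<'E'
from h import *
s=sensors.sense();print(s["tool_pos"],s["contact_force"],s["moment"],s["time_s"])
p=snapshot("top")
for z,roi in((.073,(255,155,310,215)),):
    for o in labels(p,z,thr=180,roi=roi):print(o)
p=snapshot("wrist");save("w9",p["img"])
E
```

```text
[0.55614187 0.04589438 0.0337628 ] [-1.75947691  3.23116602 -1.05062134] [1.0236811  0.51328024 0.24663615] 11.9
(array([296.3, 176. ]), array([ 0.6519, -0.0044]), np.float64(5.4), array([0.0093, 0.0472]))
(array([289.9, 176.6]), array([0.6498, 0.0153]), np.float64(6.7), array([0.0101, 0.0478]))
(array([279.7, 175.7]), array([0.6519, 0.0465]), np.float64(22.1), array([0.0107, 0.0373]))
(array([269.5, 178.5]), array([0.6427, 0.0777]), np.float64(5.1), array([0.0093, 0.0466]))
(array([263.1, 179.1]), array([0.6404, 0.0975]), np.float64(6.1), array([0.0116, 0.0488]))
(array([296.4, 203.2]), array([ 0.5678, -0.0062]), np.float64(8.0), array([0.02  , 0.0252]))
```

View pics/w9.png

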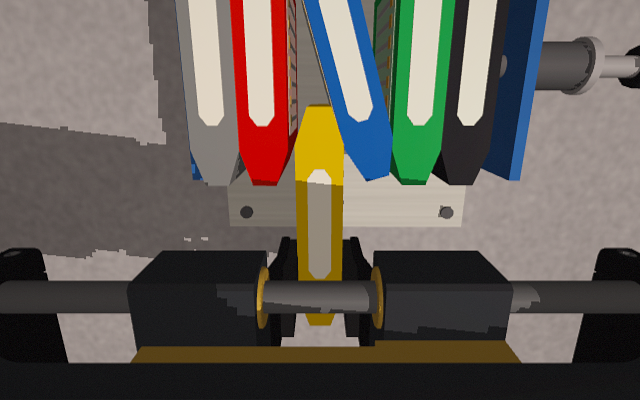

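w9 shows the nose about 32 mm deep. Blue is yawed about 16°, with its rear still near red; green, black and red are square. The nose corner bears on blue's flank ahead of its pivot on green, so going straight in should straighten it. I'll proceed slowly and watch the force.

Emit:
drive_tool(increments=[[[1, 0, 0], [0, 0, 0], 10], [[2, 0, 0], [0, 0, 0], 10], [[3, 0, 0], [0, 0, 0], 10], [[4, 0, 0], [0, 0, 0], 10], [[5, 0, 0], [0, 0, 0], 10], [[6, 0, 0], [0, 0, 0], 10], [[6, 0, 0], [0, 0, 0], 10]])

```text
time_s: 12.7
tool_pos: [0.5614, 0.0469, 0.0336]
tcp_rot: [0.998, 0.056, -0.0, -0.0]
contact_force: [-3.5, 4.5, -1.6]
grip_width: 0.0199
gripper_force: 40.0
```

```bash
python3 - <<'E'
from h import *
s=sensors.sense();print(s["tool_pos"],s["contact_force"],s["moment"],s["time_s"])
p=snapshot("top")
for z,roi in((.073,(255,155,310,195)),):
    for o in labels(p,z,thr=180,roi=roi):print(o)
E
```

```text
[0.56144419 0.04693111 0.03362875] [-3.52805584  4.49627969 -1.60609026] [1.18226788 0.79792955 0.28321264] 12.7
(array([296.6, 176. ]), array([ 0.6519, -0.0055]), np.float64(6.0), array([0.0093, 0.0478]))
(array([290.2, 176.4]), array([0.6502, 0.0143]), np.float64(6.4), array([0.0101, 0.0475]))
(array([279.4, 174.2]), array([0.6565, 0.0477]), np.float64(25.3), array([0.0106, 0.03  ]))
(array([269.4, 177.1]), array([0.6468, 0.0781]), np.float64(5.3), array([0.0093, 0.0382]))
(array([263. , 178.1]), array([0.6434, 0.0979]), np.float64(6.2), array([0.0117, 0.043 ]))
```

```bash
cat >> h.py <<'E'
def axes(p,z=.073,show=True):
    "white label axis of each case in wrist view, in tool frame (x, y at x=ref, angle)"
    s=sensors.sense(); R=Ro.from_quat(s["tcp_rot"]).as_matrix(); img=p["img"]
    hsv=cv2.cvtColor(img,cv2.COLOR_RGB2HSV); H,S,V=[hsv[...,i].astype(int) for i in range(3)]
    cl=dict(red=(S>150)&((H<8)|(H>172))&(V>80),blue=(S>140)&(H>100)&(H<118)&(V>90),green=(S>120)&(H>55)&(H<80)&(V>80))
    for n,m in cl.items():
        m=m.astype(np.uint8); m[215:]=0
        k,l,st,_=cv2.connectedComponentsWithStats(m); i=1+np.argmax(st[1:,4]); m=l==i
        L=[];Rr=[]
        for v in range(0,400):
            c=np.where(m[v])[0]
            if len(c)>8: L.append((v,c[0]-.5));Rr.append((v,c[-1]+.5))
        for nm,E in(("L",L),("R",Rr)):
            P=np.array([(ray(p,e,z)-s["tool_pos"])@R for e in E])*1000
            mid=P
            print(n,nm,"rows",E[0][0],E[-1][0],"xy:",[(round(a[0]),round(a[1],1)) for a in P[::max(1,len(P)//7)]])
E
python3 - <<'E'
from h import *
p=snapshot("wrist"); save("w10",p["img"]); axes(p)
E
```

```text
red L rows 0 197 xy: [(112, np.float64(-32.2)), (102, np.float64(-32.1)), (93, np.float64(-32.4)), (82, np.float64(-32.4)), (72, np.float64(-32.3)), (61, np.float64(-32.6)), (49, np.float64(-31.7)), (37, np.float64(-27.7))]
red R rows 0 197 xy: [(112, np.float64(-11.6)), (102, np.float64(-11.5)), (93, np.float64(-11.7)), (82, np.float64(-11.6)), (72, np.float64(-11.5)), (61, np.float64(-11.7)), (49, np.float64(-12.0)), (37, np.float64(-17.5))]
blue L rows 0 190 xy: [(112, np.float64(-6.1)), (103, np.float64(-3.2)), (93, np.float64(-0.6)), (83, np.float64(2.5)), (73, np.float64(5.7)), (63, np.float64(9.1)), (51, np.float64(12.6)), (40, np.float64(20.9))]
blue R rows 0 190 xy: [(112, np.float64(14.9)), (103, np.float64(17.8)), (93, np.float64(20.4)), (83, np.float64(23.6)), (73, np.float64(26.8)), (63, np.float64(30.2)), (51, np.float64(31.7)), (40, np.float64(26.9))]
green L rows 0 196 xy: [(112, np.float64(31.8)), (102, np.float64(31.7)), (93, np.float64(31.6)), (82, np.float64(31.8)), (72, np.float64(31.7)), (61, np.float64(31.6)), (49, np.float64(32.3)), (37, np.float64(36.9))]
green R rows 0 196 xy: [(112, np.float64(52.0)), (102, np.float64(52.0)), (93, np.float64(51.9)), (82, np.float64(52.2)), (72, np.float64(52.1)), (61, np.float64(52.0)), (49, np.float64(51.1)), (37, np.float64(46.3))]
```

Emit:
drive_tool(increments=[[[1, -0.1, 0], [0, 0, 0], 10], [[2, -0.2, 0], [0, 0, 0], 10], [[3, -0.3, 0], [0, 0, 0], 10], [[4, -0.4, 0], [0, 0, 0], 10], [[5, -0.6, 0], [0, 0, 0], 10], [[6, -0.8, 0], [0, 0, 0], 10], [[6, -0.8, 0], [0, 0, 0], 10]])

```text
time_s: 13.5
tool_pos: [0.5671, 0.0486, 0.0335]
tcp_rot: [0.998, 0.057, -0.0, -0.0]
contact_force: [-3.2, 5.0, -1.0]
grip_width: 0.0195
gripper_force: 40.0
```

```bash
python3 - <<'E'
from h import *
s=sensors.sense();print(s["tool_pos"],s["contact_force"],s["moment"],s["time_s"])
p=snapshot("wrist"); save("w11",p["img"]); axes(p)
E
```

```text
[0.56709463 0.04863969 0.03353991] [-3.23572296  4.96637208 -1.01014044] [1.2069448  0.83745914 0.29911769] 13.5
red L rows 0 210 xy: [(112, np.float64(-31.2)), (102, np.float64(-31.1)), (91, np.float64(-31.4)), (80, np.float64(-31.4)), (69, np.float64(-31.3)), (57, np.float64(-31.3)), (44, np.float64(-31.2)), (31, np.float64(-26.4))]
red R rows 0 210 xy: [(112, np.float64(-10.2)), (102, np.float64(-7.4)), (91, np.float64(-10.7)), (80, np.float64(-10.6)), (69, np.float64(-10.8)), (57, np.float64(-10.7)), (44, np.float64(-11.8)), (31, np.float64(-16.4))]
blue L rows 0 203 xy: [(112, np.float64(-6.5)), (102, np.float64(-3.7)), (92, np.float64(-0.3)), (81, np.float64(3.2)), (70, np.float64(6.5)), (59, np.float64(10.3)), (46, np.float64(13.9)), (34, np.float64(23.2))]
blue R rows 0 203 xy: [(112, np.float64(14.4)), (102, np.float64(17.7)), (92, np.float64(20.8)), (81, np.float64(24.0)), (70, np.float64(27.7)), (59, np.float64(31.2)), (46, np.float64(33.2)), (34, np.float64(27.5))]
green L rows 0 210 xy: [(112, np.float64(33.5)), (102, np.float64(33.5)), (91, np.float64(33.5)), (80, np.float64(33.5)), (69, np.float64(33.4)), (56, np.float64(33.4)), (44, np.float64(34.2)), (31, np.float64(38.9))]
green R rows 0 210 xy: [(112, np.float64(53.7)), (102, np.float64(53.8)), (91, np.float64(53.8)), (80, np.float64(53.5)), (69, np.float64(53.9)), (56, np.float64(53.6)), (44, np.float64(53.2)), (31, np.float64(48.5))]
```

Emit:
drive_tool(increments=[[[0.2, -0.9, 0], [0, 0, 1], 10], [[0.4, -1.8, 0], [0, 0, 2], 10], [[0.6, -2.7, 0], [0, 0, 3], 10], [[0.8, -3.6, 0], [0, 0, 4], 10], [[1.8, -3.6, 0], [0, 0, 4], 10], [[2.8, -3.6, 0], [0, 0, 4], 10], [[2.8, -3.6, 0], [0, 0, 4], 10]])

```text
time_s: 14.25
tool_pos: [0.5697, 0.0525, 0.0336]
tcp_rot: [1.0, 0.022, -0.0, -0.0]
contact_force: [-2.1, 4.5, -1.8]
grip_width: 0.0197
gripper_force: 40.0
```

```bash
python3 - <<'E'
from h import *
s=sensors.sense();print(s["tool_pos"],s["contact_force"],s["moment"],s["time_s"])
p=snapshot("wrist"); save("w12",p["img"]); axes(p)
E
```

```text
[0.56967059 0.05252448 0.03361686] [-2.06701989  4.46982703 -1.8297847 ] [1.16198953 0.72662965 0.24952261] 14.25
red L rows 0 214 xy: [(112, np.float64(-35.2)), (102, np.float64(-34.9)), (91, np.float64(-34.2)), (80, np.float64(-33.4)), (69, np.float64(-32.6)), (57, np.float64(-31.7)), (44, np.float64(-30.8)), (31, np.float64(-26.4))]
red R rows 0 214 xy: [(112, np.float64(-15.0)), (102, np.float64(-10.8)), (91, np.float64(-13.4)), (80, np.float64(-12.5)), (69, np.float64(-11.6)), (57, np.float64(-11.1)), (44, np.float64(-10.5)), (31, np.float64(-13.4))]
blue L rows 0 207 xy: [(112, np.float64(-7.3)), (102, np.float64(-4.8)), (92, np.float64(-1.1)), (81, np.float64(2.4)), (70, np.float64(6.5)), (59, np.float64(10.3)), (46, np.float64(14.3)), (34, np.float64(22.8))]
blue R rows 0 207 xy: [(112, np.float64(13.3)), (102, np.float64(16.6)), (92, np.float64(20.0)), (81, np.float64(23.6)), (70, np.float64(27.3)), (59, np.float64(31.6)), (46, np.float64(34.5)), (34, np.float64(34.0))]
green L rows 0 210 xy: [(112, np.float64(29.5)), (102, np.float64(30.2)), (91, np.float64(30.8)), (80, np.float64(31.9)), (69, np.float64(32.6)), (57, np.float64(33.8)), (44, np.float64(35.1)), (31, np.float64(41.1))]
green R rows 0 210 xy: [(112, np.float64(49.7)), (102, np.float64(50.5)), (91, np.float64(51.6)), (80, np.float64(52.3)), (69, np.float64(53.2)), (56, np.float64(54.0)), (44, np.float64(54.5)), (31, np.float64(46.8))]
```

Emit:
drive_tool(increments=[[[0.2, -0.9, 0], [0, 0, 1], 10], [[0.4, -1.8, 0], [0, 0, 2], 10], [[0.6, -2.7, 0], [0, 0, 3], 10], [[1.6, -2.8, 0], [0, 0, 3], 10], [[2.6, -2.9, 0], [0, 0, 3], 10], [[3.6, -3, 0], [0, 0, 3], 10], [[4.6, -3.1, 0], [0, 0, 3], 10], [[4.6, -3.1, 0], [0, 0, 3], 10]])

```text
time_s: 15.1
tool_pos: [0.5753, 0.0548, 0.034]
tcp_rot: [1.0, -0.005, 0.001, 0.0]
contact_force: [0.2, 3.9, -1.4]
grip_width: 0.0196
gripper_force: 40.0
```

```bash
python3 - <<'E'
from h import *
s=sensors.sense();print(s["tool_pos"],s["contact_force"],s["moment"],s["time_s"])
p=snapshot("wrist"); save("w13",p["img"]); axes(p)
E
```

```text
[0.57527078 0.05478944 0.03395669] [ 0.24663908  3.86682112 -1.42229196] [0.84761727 0.03532349 0.19077508] 15.1
red L rows 0 214 xy: [(112, np.float64(-37.2)), (102, np.float64(-38.8)), (91, np.float64(-37.3)), (80, np.float64(-36.2)), (69, np.float64(-34.7)), (57, np.float64(-33.4)), (44, np.float64(-31.7)), (30, np.float64(-29.5))]
red R rows 0 214 xy: [(112, np.float64(-21.3)), (102, np.float64(-15.4)), (91, np.float64(-16.5)), (80, np.float64(-14.9)), (69, np.float64(-13.7)), (57, np.float64(-12.4)), (44, np.float64(-11.0)), (30, np.float64(-11.3))]
blue L rows 0 214 xy: [(112, np.float64(4.9)), (102, np.float64(5.0)), (91, np.float64(6.3)), (80, np.float64(7.6)), (69, np.float64(8.9)), (57, np.float64(10.8)), (44, np.float64(11.9)), (30, np.float64(17.0))]
blue R rows 0 214 xy: [(112, np.float64(23.7)), (102, np.float64(25.4)), (91, np.float64(26.7)), (80, np.float64(27.7)), (69, np.float64(29.1)), (56, np.float64(30.6)), (44, np.float64(32.2)), (30, np.float64(30.4))]
green L rows 0 214 xy: [(112, np.float64(24.5)), (102, np.float64(25.4)), (91, np.float64(26.7)), (80, np.float64(28.1)), (69, np.float64(29.5)), (56, np.float64(31.1)), (44, np.float64(32.6)), (30, np.float64(37.4))]
green R rows 0 214 xy: [(112, np.float64(44.4)), (102, np.float64(45.8)), (91, np.float64(47.2)), (80, np.float64(48.2)), (69, np.float64(49.7)), (56, np.float64(51.3)), (44, np.float64(52.6)), (30, np.float64(50.0))]
```

Emit:
drive_tool(increments=[[[-0.1, 1, 0], [0, 0, -1.2], 10], [[-0.2, 2, 0], [0, 0, -2.4], 10], [[-0.4, 3, 0], [0, 0, -3.6], 10], [[-0.5, 4, 0], [0, 0, -4.8], 10], [[-0.6, 5, 0], [0, 0, -6], 10], [[-0.8, 5.9, 0], [0, 0, -7], 10], [[-0.8, 5.9, 0], [0, 0, -7], 10]])

```text
time_s: 15.85
tool_pos: [0.5735, 0.0492, 0.0337]
tcp_rot: [0.998, 0.056, 0.0, 0.0]
contact_force: [0.3, 2.7, -1.5]
grip_width: 0.0196
gripper_force: 40.0
```

```bash
python3 - <<'E'
from h import *
s=sensors.sense();print(s["tool_pos"],s["contact_force"],s["moment"],s["time_s"])
p=snapshot("wrist"); save("w14",p["img"]); axes(p)
go(.575,.0548,.034,6.5)
E
```

```text
[0.57352818 0.04919359 0.03373772] [ 0.28832702  2.72379893 -1.4814138 ] [0.66335878 0.01044782 0.10237863] 15.85
red L rows 0 214 xy: [(112, np.float64(-30.4)), (102, np.float64(-31.5)), (91, np.float64(-31.4)), (80, np.float64(-31.4)), (69, np.float64(-31.3)), (56, np.float64(-31.7)), (44, np.float64(-31.6)), (30, np.float64(-28.5))]
red R rows 0 214 xy: [(112, np.float64(-12.0)), (102, np.float64(-8.5)), (91, np.float64(-10.7)), (80, np.float64(-10.9)), (69, np.float64(-10.8)), (56, np.float64(-10.6)), (44, np.float64(-10.1)), (30, np.float64(-14.2))]
blue L rows 0 214 xy: [(112, np.float64(11.2)), (102, np.float64(10.3)), (91, np.float64(10.5)), (80, np.float64(10.4)), (69, np.float64(10.2)), (56, np.float64(10.8)), (44, np.float64(10.7)), (30, np.float64(14.0))]
blue R rows 0 214 xy: [(112, np.float64(29.6)), (102, np.float64(30.6)), (91, np.float64(30.5)), (80, np.float64(30.4)), (69, np.float64(30.7)), (56, np.float64(30.6)), (44, np.float64(30.5)), (30, np.float64(27.8))]
green L rows 0 214 xy: [(112, np.float64(31.8)), (102, np.float64(30.6)), (91, np.float64(30.9)), (80, np.float64(30.8)), (69, np.float64(30.7)), (56, np.float64(30.6)), (44, np.float64(30.9)), (30, np.float64(33.5))]
green R rows 0 214 xy: [(112, np.float64(49.9)), (102, np.float64(50.9)), (91, np.float64(50.9)), (80, np.float64(50.9)), (69, np.float64(50.9)), (56, np.float64(50.8)), (44, np.float64(50.8)), (30, np.float64(47.8))]
shift [ 2.1 -5.4 -0.3] turn [ 0.   -0.   -0.06]
```

Emit:
drive_tool(increments=[[[2, -0.3, 0], [0, 0, 0], 10], [[4, -0.5, 0], [0, 0, 0], 10], [[6, -0.5, 0], [0, 0, 0], 10], [[8, -0.5, 0.5], [0, 0, 0], 10], [[8, -0.5, 1], [0, 0, 0], 10], [[8, -0.5, 1.3], [0, 0, 0], 10], [[8, -0.5, 1.3], [0, 0, 0], 10]])

```text
time_s: 16.6
tool_pos: [0.5817, 0.0508, 0.0325]
tcp_rot: [0.998, 0.056, 0.0, -0.0]
contact_force: [1.2, 1.8, -1.9]
grip_width: 0.0198
gripper_force: 40.0
```

```bash
python3 - <<'E'
from h import *
s=sensors.sense();print(s["tool_pos"],s["contact_force"],s["moment"],s["time_s"])
E
```

```text
[0.58165426 0.05080261 0.03248991] [ 1.22107379  1.7522236  -1.86549279] [ 0.71787906 -0.00097339  0.1104101 ] 16.6
```

Emit:
drive_tool(increments=[[[0, 0, 0.3], [0, 0, 0], 20], [[0, 0, 0.3], [0, 0, 0], 24], [[0, 0, 0.3], [0, 0, 0], 28], [[0, 0, 0.3], [0, 0, 0], 32], [[0, 0, 0.3], [0, 0, 0], 32], [[0, 0, -20], [0, 0, 0], 32], [[0, 0, -60], [0, 0, 0], 32], [[0, 0, -85], [0, 0, 0], 32], [[0, 0, -85], [0, 0, 0], 32]])

```text
time_s: 17.5
tool_pos: [0.5845, 0.0508, 0.1219]
tcp_rot: [0.998, 0.056, 0.004, 0.0]
contact_force: [0.4, -1.1, -0.3]
grip_width: 0.0317
gripper_force: 0.0
```

```bash
python3 - <<'E'
from h import *
s=sensors.sense();print(s["tool_pos"],s["contact_force"],s["joints"],s["time_s"])
p=snapshot("top"); save("t3",p["img"])
for o in labels(p,.073,thr=180,roi=(255,155,310,215)):print(o)
p=snapshot("wrist"); save("w15",p["img"]);axes(p)
for o in labels(p,.073,thr=180,area=(100,40000)):print(o)
E
```

```text
[0.58447867 0.05078577 0.12185454] [ 0.37806028 -1.14298847 -0.30152919] [ 0.36157982  0.28261366 -0.5787566   1.70533737  0.16691188  1.19491293
 -1.71819377] 17.5
(array([295.2, 175.2]), array([ 0.6543, -0.0013]), np.float64(5.4), array([0.0092, 0.0416]))
(array([288.8, 174.9]), array([0.6549, 0.0187]), np.float64(8.1), array([0.0101, 0.035 ]))
(array([295.5, 196.9]), array([ 0.5873, -0.0033]), np.float64(13.0), array([0.015 , 0.0207]))
red L rows 34 193 xy: [(115, np.float64(-26.0)), (103, np.float64(-30.8)), (90, np.float64(-31.3)), (77, np.float64(-31.2)), (63, np.float64(-31.1)), (49, np.float64(-31.6)), (35, np.float64(-31.5)), (20, np.float64(-27.4))]
red R rows 34 193 xy: [(115, np.float64(-16.4)), (103, np.float64(-11.2)), (90, np.float64(-10.8)), (77, np.float64(-11.0)), (63, np.float64(-11.2)), (49, np.float64(-11.4)), (35, np.float64(-11.6)), (20, np.float64(-15.2))]
blue L rows 33 193 xy: [(116, np.float64(-15.8)), (103, np.float64(9.6)), (89, np.float64(8.5)), (76, np.float64(8.6)), (61, np.float64(8.8)), (47, np.float64(9.6)), (31, np.float64(9.1))]
blue R rows 33 193
[... 1026 characters left out ...]
39 ]), np.float64(6.4), array([0.0099, 0.0483]))
(array([411.1, 116.6]), array([ 0.6544, -0.001 ]), np.float64(6.5), array([0.0097, 0.0481]))
(array([379.6, 117.5]), array([0.6516, 0.019 ]), np.float64(6.5), array([0.0098, 0.0481]))
(array([505.5, 116.6]), array([ 0.6613, -0.061 ]), np.float64(-78.9), array([0.0091, 0.0166]))
(array([343.6, 221.9]), array([0.5784, 0.0333]), np.float64(-75.0), array([0.0629, 0.2188]))
(array([533.3, 186.3]), array([ 0.6185, -0.0916]), np.float64(71.6), array([0.0085, 0.0095]))
(array([105.3, 266.2]), array([0.526 , 0.1994]), np.float64(-58.8), array([0.0142, 0.0751]))
(array([323.6, 329. ]), array([0.4911, 0.0365]), np.float64(-82.9), array([0.0304, 0.0688]))
```

The row is square again and yellow is seated between red and blue: the red-to-blue gap is 19.8 mm. Next I close the fingers behind the case and push it home.

Emit:
drive_tool(increments=[[[-30, -1.5, 0], [0, 0, 0], 0], [[-47, -1.5, 0], [0, 0, 0], 0], [[-47, -1.5, 30], [0, 0, 0], 0], [[-47, -1.5, 70], [0, 0, 0], 0], [[-47, -1.5, 96], [0, 0, 0], 0], [[-47, -1.5, 100], [0, 0, 0], 0], [[-47, -1.5, 100], [0, 0, 0], 0], [[-47, -1.5, 100], [0, 0, 0], 0]])

```text
time_s: 18.4
tool_pos: [0.5354, 0.0471, 0.0183]
tcp_rot: [0.998, 0.056, 0.001, -0.0]
contact_force: [-0.2, 0.4, -0.0]
grip_width: 0.0007
gripper_force: 0.0
```

```bash
python3 - <<'E'
from h import *
s=sensors.sense();print(s["tool_pos"],s["contact_force"],s["grip_width"],s["time_s"])
go(.5817-.044*.9936-.0015*.113,.0508-.044*.1132+.0015,.022,6.5)
E
```

```text
[0.53540929 0.04712966 0.01834477] [-0.18182382  0.36677293 -0.02781181] 0.000721921226050926 18.4
shift [ 2.4  0.1 -3.7] turn [ 0.   -0.08 -0.05]
```

Emit:
drive_tool(increments=[[[4, 0, 0], [0, 0, 0], 0], [[7, 0, 0], [0, 0, 0], 0], [[9, 0, 0], [0, 0, 0], 0], [[11, 0, 0], [0, 0, 0], 0], [[13, 0, 0], [0, 0, 0], 0], [[15, 0, 0], [0, 0, 0], 0], [[17, 0, 0], [0, 0, 0], 0], [[19, 0, 0], [0, 0, 0], 0], [[21, 0, 0], [0, 0, 0], 0], [[22, 0, 0], [0, 0, 0], 0]])

```text
time_s: 19.4
tool_pos: [0.5565, 0.0494, 0.0174]
tcp_rot: [0.998, 0.056, -0.0, 0.0]
contact_force: [-2.6, -0.8, 2.8]
grip_width: 0.0008
gripper_force: 2.9
```

```bash
python3 - <<'E'
from h import *
s=sensors.sense();print(s["tool_pos"],s["contact_force"],s["grip_width"],s["time_s"])
p=snapshot("wrist"); save("w16",p["img"]); axes(p)
for o in labels(p,.073,thr=180,area=(100,40000),roi=(200,0,450,260)):print(o);
E
```

```text
[0.55654284 0.04939757 0.01739805] [-2.57238159 -0.76985514  2.76728562] 0.0007816524708192747 19.4
red L rows 0 197 xy: [(108, np.float64(-29.2)), (99, np.float64(-29.5)), (91, np.float64(-29.5)), (82, np.float64(-29.4)), (72, np.float64(-29.3)), (62, np.float64(-29.3)), (52, np.float64(-28.5)), (41, np.float64(-24.6))]
red R rows 0 197 xy: [(108, np.float64(-8.6)), (99, np.float64(-8.8)), (91, np.float64(-9.4)), (82, np.float64(-9.6)), (72, np.float64(-9.4)), (62, np.float64(-9.7)), (52, np.float64(-10.3)), (41, np.float64(-14.3))]
blue L rows 0 197 xy: [(108, np.float64(10.7)), (99, np.float64(10.9)), (91, np.float64(11.1)), (82, np.float64(10.9)), (72, np.float64(10.8)), (62, np.float64(11.0)), (52, np.float64(11.6)), (41, np.float64(15.7))]
blue R rows 0 197 xy: [(108, np.float64(30.9)), (99, np.float64(30.9)), (91, np.float64(30.8)), (82, np.float64(30.8)), (72, np.float64(30.7)), (62, np.float64(30.7)), (52, np.float64(29.5)), (41, np.float64(26.0))]
green L rows 0 198 xy: [(108, np.float64(30.9)), (99, np.float64(30.9)), (91, np.float64(30.8)), (82, np.float64(31.1)), (72, np.float64(31.1)), (62, np.float64(31.0)), (52, np.float64(31.7)), (41, np.float64(35.5))]
green R rows 0 198 xy: [(108, np.float64(51.2)), (99, np.float64(51.2)), (91, np.float64(50.9)), (82, np.float64(50.9)), (72, np.float64(51.0)), (62, np.float64(51.0)), (52, np.float64(49.9)), (41, np.float64(46.1))]
(array([202.2,  62.6]), array([0.64  , 0.0987]), np.float64(6.3), array([0.0098, 0.0412]))
(array([261.2,  62.5]), array([0.6423, 0.0786]), np.float64(6.3), array([0.0098, 0.0412]))
(array([379.2,  62.6]), array([0.6468, 0.0385]), np.float64(6.3), array([0.0098, 0.0412]))
(array([438.1,  63.1]), array([0.6489, 0.0184]), np.float64(6.3), array([0.0097, 0.0416]))
(array([320. , 134.2]), array([0.6205, 0.0559]), np.float64(6.7), array([0.0096, 0.0415]))
```

Emit:
drive_tool(increments=[[[2, 0, 0], [0, 0, 0], 0], [[4, 0, 0], [0, 0, 0], 0], [[6, 0, 0], [0, 0, 0], 0], [[8, 0, 0], [0, 0, 0], 0], [[10, 0, 0], [0, 0, 0], 0], [[12, 0, 0], [0, 0, 0], 0], [[14, 0, 0], [0, 0, 0], 0], [[16, 0, 0], [0, 0, 0], 0], [[18, 0, 0], [0, 0, 0], 0], [[20, 0, 0], [0, 0, 0], 0], [[22, 0, 0], [0, 0, 0], 0], [[23, 0, 0], [0, 0, 0], 0]])

```text
time_s: 20.65
tool_pos: [0.5795, 0.052, 0.0174]
tcp_rot: [0.998, 0.056, 0.0, 0.0]
contact_force: [-1.9, -1.2, 1.8]
grip_width: 0.0005
gripper_force: 3.0
```

```bash
cat >> h.py <<'E'
def ends():
    "near end of each label, tool frame mm"
    p=snapshot("wrist");s=sensors.sense(); R=Ro.from_quat(s["tcp_rot"]).as_matrix()
    print(s["tool_pos"],s["contact_force"],s["time_s"])
    im=cv2.resize(p["img"],None,fx=4,fy=4,interpolation=cv2.INTER_CUBIC); m=(im.min(2)>150).astype(np.uint8)
    n,l,st,c=cv2.connectedComponentsWithStats(m)
    for i in range(1,n):
        if st[i,4]<1500 or c[i][1]>800: continue
        u=(c[i][0]+.5)/4-.5; v=(st[i,1]+st[i,3])/4-.5
        b=(ray(p,(v,u),.073)-s["tool_pos"])@R*1000; print("label end x %.1f y %.1f  px %.1f %.1f"%(b[0],b[1],u,v))
    return p
E
python3 - <<'E'
from h import *
p=ends(); axes(p)
E
```

```text
[0.57959331 0.05193522 0.01741213] [-1.39415571 -0.03076381  1.94272207] 20.7
label end x 42.4 y 64.9  px 489.3 193.0
label end x 42.1 y -42.1  px 207.2 193.8
label end x 42.1 y -20.7  px 263.7 193.8
label end x 42.1 y 22.1  px 376.5 193.8
label end x 42.0 y 43.5  px 432.8 194.0
label end x 40.4 y 0.7  px 320.1 198.2
label end x 64.8 y 111.2  px 626.0 133.2
red L rows 0 214 xy: [(108, np.float64(-27.6)), (99, np.float64(-29.2)), (90, np.float64(-29.2)), (80, np.float64(-29.5)), (69, np.float64(-29.5)), (59, np.float64(-29.5)), (47, np.float64(-29.5)), (36, np.float64(-29.5))]
red R rows 0 214 xy: [(108, np.float64(-10.6)), (99, np.float64(-8.5)), (90, np.float64(-9.4)), (80, np.float64(-9.6)), (69, np.float64(-9.5)), (59, np.float64(-9.4)), (47, np.float64(-9.6)), (36, np.float64(-9.5))]
blue L rows 0 214 xy: [(108, np.float64(12.6)), (99, np.float64(10.9)), (89, np.float64(11.1)), (80, np.float64(11.0)), (69, np.float64(10.9)), (59, np.float64(10.8)), (47, np.float64(11.0)), (36, np.float64(10.9))]
blue R rows 0 214 xy: [(108, np.float64(29.3)), (99, np.float64(30.9)), (89, np.float64(30.9)), (80, np.float64(30.9)), (69, np.float64(30.9)), (59, np.float64(30.9)), (47, np.float64(30.9)), (36, np.float64(30.5))]
green L rows 0 214 xy: [(108, np.float64(32.9)), (99, np.float64(30.9)), (89, np.float64(30.9)), (80, np.float64(30.9)), (69, np.float64(30.9)), (59, np.float64(30.9)), (47, np.float64(30.9)), (36, np.float64(30.9))]
green R rows 0 214 xy: [(108, np.float64(49.2)), (99, np.float64(51.0)), (89, np.float64(51.1)), (80, np.float64(51.2)), (69, np.float64(50.9)), (59, np.float64(51.0)), (47, np.float64(51.1)), (36, np.float64(50.9))]
```

```bash
sed -i 's|v=(st\[i,1\]+st\[i,3\])/4-.5|v=st[i,1]/4-.5|' h.py; python3 - <<'E'
from h import *
p=ends(); save("w17",p["img"])
E
```

```text
[0.57956726 0.05193454 0.01741689] [-1.32009001 -0.61985401  0.57472577] 20.75
label end x 92.9 y -37.5  px 207.3 49.8
label end x 92.9 y 19.8  px 376.5 49.8
label end x 92.9 y 58.1  px 489.3 49.5
label end x 92.7 y -18.4  px 263.7 50.2
label end x 92.4 y 39.0  px 432.8 51.2
label end x 85.2 y 0.7  px 320.1 73.8
label end x 73.7 y 109.1  px 626.0 108.0
```

Emit:
drive_tool(increments=[[[1.5, 0, 0], [0, 0, 0], 0], [[3, 0, 0], [0, 0, 0], 0], [[4.5, 0, 0], [0, 0, 0], 0], [[5.5, 0, 0], [0, 0, 0], 0], [[6, 0, 0], [0, 0, 0], 0], [[6, 0, 0], [0, 0, 0], 0]])

```text
time_s: 21.35
tool_pos: [0.5854, 0.0526, 0.0174]
tcp_rot: [0.998, 0.056, 0.0, 0.0]
contact_force: [-1.2, -0.9, 1.2]
grip_width: 0.0005
gripper_force: 2.9
```

```bash
python3 - <<'E'
from h import *
p=ends()
E
```

```text
[0.58538051 0.0525739  0.01742549] [-2.16886758 -0.50207728  1.04268584] 21.4
label end x 87.0 y -37.7  px 208.3 68.2
label end x 87.0 y 19.8  px 375.6 68.0
label end x 87.0 y 58.3  px 487.6 68.0
label end x 86.9 y -18.5  px 264.1 68.5
label end x 86.5 y 39.2  px 431.9 69.5
label end x 85.2 y 0.7  px 320.1 73.8
label end x 68.6 y 109.5  px 623.8 122.8
```

Emit:
drive_tool(increments=[[[0.5, 0, 0], [0, 0, 0], 0], [[0.9, 0, 0], [0, 0, 0], 0], [[1.2, 0, 0], [0, 0, 0], 0], [[1.4, 0, 0], [0, 0, 0], 0], [[1.4, 0, 0], [0, 0, 0], 0]])

```text
time_s: 21.9
tool_pos: [0.5866, 0.0527, 0.0174]
tcp_rot: [0.998, 0.056, -0.0, 0.0]
contact_force: [-2.7, -1.1, 1.4]
grip_width: 0.0002
gripper_force: 3.0
```

```bash
python3 - <<'E'
from h import *
p=ends()
E
```

```text
[0.58663019 0.05272014 0.01739783] [-2.95522181 -1.18719958  2.10497859] 21.95
label end x 85.7 y -37.8  px 208.4 72.2
label end x 85.7 y 19.8  px 375.5 72.0
label end x 85.7 y 58.4  px 487.5 72.0
label end x 85.6 y -18.5  px 264.3 72.5
label end x 85.2 y 0.7  px 320.1 73.8
label end x 85.3 y 39.2  px 431.8 73.5
label end x 67.8 y 109.4  px 622.9 125.0
```

Emit:
drive_tool(increments=[[[0.2, 0, 0], [0, 0, 0], 0], [[0.4, 0, 0], [0, 0, 0], 0], [[0.5, 0, 0], [0, 0, 0], 0], [[0.5, 0, 0], [0, 0, 0], 0]])

```text
time_s: 22.35
tool_pos: [0.5871, 0.0528, 0.0174]
tcp_rot: [0.998, 0.056, -0.0, 0.0]
contact_force: [-2.0, -1.8, 1.2]
grip_width: 0.0005
gripper_force: 3.0
```

```bash
python3 - <<'E'
from h import *
p=ends()
E
```

```text
[0.5871253  0.05281392 0.01740461] [-2.94785926 -2.17179684  1.60354791] 22.4
label end x 85.2 y -37.7  px 208.6 73.8
label end x 85.2 y 0.8  px 320.2 73.8
label end x 85.3 y 19.8  px 375.4 73.5
label end x 85.2 y 58.4  px 487.3 73.5
label end x 85.0 y -18.5  px 264.3 74.2
label end x 84.8 y 39.3  px 431.6 75.0
label end x 67.2 y 109.7  px 623.2 126.8
```

Yellow is flush with the row to about 0.2 mm, at 3 N of push. I'll back off and do a final check.

Emit:
drive_tool(increments=[[[-5, 0, 0], [0, 0, 0], 0], [[-20, 0, 0], [0, 0, 0], 0], [[-45, 0, 0], [0, 0, 0], 0], [[-60, 0, -30], [0, 0, 0], 0], [[-60, 0, -70], [0, 0, 0], 0], [[-60, 0, -115], [0, 0, 0], 0], [[-60, 0, -130], [0, 0, 0], 0], [[-60, 0, -130], [0, 0, 0], 0]])

```text
time_s: 23.2
tool_pos: [0.5298, 0.0468, 0.1503]
tcp_rot: [0.998, 0.056, 0.003, 0.0]
contact_force: [-0.2, 0.3, -0.2]
grip_width: 0.0006
gripper_force: 0.0
```

```bash
python3 - <<'E'
from h import *
s=sensors.sense();print(s["tool_pos"],s["contact_force"],s["time_s"])
for n,roi in(("top",(255,155,310,215)),("scene",(300,195,375,260)),("wrist",None)):
    p=snapshot(n);print(n)
    for o in labels(p,.073,thr=180,roi=roi,area=(8 if roi else 100,2000)):
        w=np.array([[.9936,.1132],[-.1132,.9936]])@(o[1]-[.6434,.0773]);print(o[1:],"rel red rack",(w*1000).round(1))
E
```

```text
[0.5297917  0.04683207 0.15034468] [-0.23046476  0.34855239 -0.16684596] 23.2
top
(array([ 0.6515, -0.0016]), np.float64(5.5), array([0.0091, 0.0475])) rel red rack [ -0.9 -79.3]
(array([0.6488, 0.0181]), np.float64(6.6), array([0.0099, 0.0474])) rel red rack [ -1.3 -59.4]
(array([0.6473, 0.0378]), np.float64(6.4), array([0.0102, 0.048 ])) rel red rack [ -0.6 -39.7]
(array([0.6453, 0.0581]), np.float64(6.0), array([0.0093, 0.0477])) rel red rack [ -0.3 -19.3]
(array([0.6423, 0.0777]), np.float64(5.7), array([0.0093, 0.0473])) rel red rack [-1.   0.5]
(array([0.6404, 0.0976]), np.float64(6.0), array([0.0116, 0.049 ])) rel red rack [-0.7 20.5]
(array([ 0.5869, -0.0055]), np.float64(-80.3), array([0.022 , 0.0706])) rel red rack [-65.5 -75.9]
scene
(array([ 0.6531, -0.0029]), np.float64(6.1), array([0.0094, 0.046 ])) rel red rack [  0.6 -80.8]
(array([0.6507, 0.0169]), np.float64(6.4), array([0.0098, 0.0459])) rel red rack [  0.4 -60.8]
(array([0.6486, 0.0368]), np.float64(6.5), array([0.0108, 0.047 ])) rel red rack [  0.6 -40.8]
(array([0.6468, 0.0568]), np.float64(6.4), array([0.0089, 0.045 ])) rel red rack [  1.1 -20.8]
(array([0.6444, 0.0767]), np.float64(6.9), array([0.009 , 0.0452])) rel red rack [ 0.9 -0.7]
(array([0.6416, 0.0965]), np.float64(6.1), array([0.011 , 0.0483])) rel red rack [ 0.4 19.3]
wrist
(array([0.6399, 0.0985]), np.float64(6.4), array([0.01  , 0.0417])) rel red rack [-1.1 21.5]
(array([0.6422, 0.0785]), np.float64(5.9), array([0.0097, 0.0417])) rel red rack [-1.1  1.3]
(array([0.6445, 0.0586]), np.float64(6.3), array([0.0096, 0.0415])) rel red rack [ -1.  -18.7]
(array([0.6467, 0.0386]), np.float64(6.4), array([0.0098, 0.0417])) rel red rack [ -1.1 -38.8]
(array([0.6488, 0.0186]), np.float64(6.2), array([0.0098, 0.0421])) rel red rack [ -1.3 -58.9]
(array([ 0.6513, -0.0013]), np.float64(6.3), array([0.0097, 0.0415])) rel red rack [ -1. -79.]
```

All three views show six cases square, flush and 20 mm apart, with yellow 20 mm from red on the pusher side. I'm handing the job in.

```bash
python3 -c "
from rig import r
print(r.close_job())"
```

```text
the job is handed in; nothing more can be done
None
```

The yellow case is home beside the red one on the pusher side, flush to within about 0.5 mm with all six cases upright, and the job was handed in at about 23 s of the 72 s limit; the verdict was not shown, and I viewed 11 pictures against the limit of 10.

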